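# Switch on the light box under the pink dish

### The job

Switch on the light box that carries the pink culture dish: slide its small orange switch along the recessed slot towards the green dot, as far as it will go. Leave the other light box switched off, and do not shift the pink dish.

Things in the scene. Friction and masses are not known exactly. Their poses are not given: they have to be found in the camera images.
- pink_switch_top (a point): Top centre of the orange thumb piece (27 mm across the slot, 14 mm along it) on the light box with the pink dish; moves with it. Axes: z up, +y along the slot to the green dot (on), -x to the box's near edge. Slot: 30 mm wide (x), 90 mm long (y), floor 22 mm and deck 32 mm above the bench. The piece is flush with the deck and reaches down to 1 mm over the floor.
- pink_switch (a joint): That switch: 0 m off, 0.030 m fully on, at its stop by the green dot. Starts within 0.004 of off, about 2 N friction, stays where left. When off, the slot's ends lie 53 mm in -y and 37 mm in +y from its top centre: the 46 mm of open slot behind it is a finger well, where shut fingertips can go down and push its upright rear face.
- beige_switch (a joint): The like switch of the other light box, which carries the beige dish: 0 m off, 0.030 m on; starts within 0.004 of off. The boxes look alike (white case, grey deck, 160 x 150 x 32 mm) and cannot slide; either may be the nearer one, and only the dishes tell them apart.
- pink_dish_center (a point): Centre, half-way up, of the closed dish of pink medium, 89 mm across and 15 mm tall, lying loose on the white window (33 mm above the bench) of its light box. It lies about 86 mm in the box's +x from the middle line of the slot, its rim about 25 mm clear of the slot. A drawer cabinet about 0.3 m tall with its load stands on the bench right of the boxes (y below -0.10, x beyond 0.48).

How it is judged:
At the end, for the whole second after the job is handed in: The switch of the light box under the pink dish is on (at least 22 of its 30 mm), the other box's switch is still off (under 10 mm), and the pink dish lies within 15 mm of where it was (value of joint pink_switch above 0.022 m and value of joint beige_switch below 0.01 m and distance of pink_dish_center from where it was at the start of the episode below 0.015 m); the robot touches nothing.
It fails at once if the other light box is switched on (value of joint beige_switch above 0.015 m).
It fails at once if the pink dish is shifted by more than 20 mm (distance of pink_dish_center from where it was at the start of the episode above 0.02 m).
It also fails if it takes over 35 s, if anything falls off the work surface, if the arm or the gripper's body presses on something with over 40 N, if the wrist force passes 120 N, or if a joint passes its speed limit or range.

### The arm

A 6-joint arm with a two-finger parallel gripper is mounted at the origin on a cart in front of the work surface, level with it; the furniture and walls round the work are solid. World frame = base frame: x ahead of the robot, y to its left, z up, the work surface at z = 0. Lengths are in m, angles in rad, forces in N, time in s.
With the tool pointing down it reaches from about 0.4 to 0.925 m from the base axis. Payload 3.4 kg.
Tool frame: the origin (TCP) lies on the centre line of the jaws, within the pads' length; the fingertips stand 25 mm ahead of it and the grasp point (between the pads) lies 6 mm ahead of it; z points along the fingers, y is the line along which they close (so a half turn about z gives the same grasp; the last joint's range is limited). The gripper opens to 85 mm and grips with 20 to 120 N. Pads are 22 mm wide; open, the fingers measure 114 mm over their backs; the gripper's body (76 mm by 85 mm) begins 54 mm behind the grasp point. The pads swing forward as they close: fully open they stand 13 mm farther back than shut.
Start: joints at [-1.341, 0.307, 1.506, -0, 1.328, -0.073], TCP at [0.172, -0.549, 0.256] pointing down, gripper open.
Joint ranges: [-3.12, 3.12], [-1.05, 2.28], [0.14, 2.33], [-1.42, 4.57], [0.1, 2.73], [-2.68, 2.68]. Speed limits (rad/s): [2.57, 2.57, 3.14, 3.14, 3.14, 3.14].

### API

Orientations are given as a 3x3 rotation matrix whose columns are the frame's x, y, z axes.
In Python, from bench import sensors, imaging, close_job gives the robot as it stands.
- The arm moves only by the tool send_rows, never from a script. Its argument "targets" is one flat list of numbers, 5 for each row, row after row: the shift along the world's x, y, z each as a share of 500 mm, from -1 to 1, then the turn about the world's z as a share of 180 degrees, from -1 to 1, then the gripper command: -1 is fully open, 1 is shut, values between are in proportion. A call has 1 to 5 rows; each row is the pose to reach, as a shift and turn from the pose commanded when the call began, turning the shorter way round; what a row does not reach only later rows make up. A row lasts 1/12 s, in which the tool goes at most 41.7 mm and 7.16 degrees, less where a joint would pass 70% of its speed; a pose out of reach is approached as far as the arm can. A call with a number of a shift or a turn outside -1 to 1 is refused whole. A call with a gripper value outside its range is refused whole. The fingers move at their own pace and stop on an object; "squeeze" is the grip in N (left out, the last holds). Time passes only in rows, so rows that repeat a pose let the fingers close. It gives the time, the measured TCP pose, the force, the opening and the grip force at its end, in the units of the state.
- sensors.sense(): the state, without advancing time (a new reading comes with each control period).
- imaging.snapshot(name): name is "scene" or "top" or "wrist"; returns (picture, depth): 480x640x3 uint8, red, green, blue; 480x640 float32, m along the optical axis (not along the pixel's ray), 0 where there is no reading.
- imaging.calibration(name): a dict with "fx", "fy", "cx", "cy" (pixels), "eye" and "orientation" of the camera in the world; the wrist camera has in their place "tool_from_camera" (4x4, takes a point from camera to tool coordinates, whose origin is the TCP and whose axes are the flange's). Camera axes: x right, y up, looking along -z (the intrinsics and any distortion apply to the point x, -y, -z); pixel columns grow to the right and rows downward; lengths in m; the calibration is good to about 2 mm. A picture is of the moment at which its call begins: read the wrist's pose just before it. calibration takes no time and is no camera call.
- close_job(): hands the job in; it is judged then, once.
The state is a dict: "clock": time; "q": joint angles; "qvel": joint speeds; "joint_torque": joint torques, N m; "tool_pos": TCP position; "orientation": TCP orientation; "ft_force": force on the tool from outside, world axes, zero at the start; "moment": the same for the moment, N m; "width": opening from 0.0 (shut) to 1.0 (fully open); "grasp_force": force on a finger pad.
Only numpy, scipy, OpenCV 4.12 (cv2) and the standard library are available. Lean on these libraries where they do the work, as an engineer would, in place of code of your own. Each camera call takes 0.05 s, during which the arm holds its last target. There are 200 camera calls.

## Working session

There is one attempt and no reset: what is moved stays moved. The work goes in short steps, Python scripts to look and compute and a tool call to move; the robot and the scene stay as the last step left them, time stands still between calls to the robot, and variables do not carry over. Pictures are saved under pics/ and viewed, at most 10 in all, crops included, and the job is handed in when it is done.

Besides the shell and the picture viewer there is one more tool, called after "Call:" as a command line: name --argument value ..., lists and objects as JSON in quotes. send_rows: Moves the arm, as the interface text tells. Shift numbers are shares of 500 mm and turn numbers shares of 180 degrees, none past 1 either way. Its arguments: {"type":"object","properties":{"targets":{"type":"array","items":{"type":"number"}},"squeeze":{"type":"number"}},"required":["targets"]}

```bash
mkdir -p pics; cat > h.py <<'E'
import numpy as np, cv2
from bench import sensors, imaging
def snap(n,f=None):
    s=sensors.sense(); p,d=imaging.snapshot(n); c=imaging.calibration(n)
    if 'eye' in c: R=np.array(c['orientation']).reshape(3,3); e=np.array(c['eye'])
    else:
        T=np.array(c['tool_from_camera']).reshape(4,4); Rt=np.array(s['orientation']).reshape(3,3)
        R=Rt@T[:3,:3]; e=np.array(s['tool_pos'])+Rt@T[:3,3]
    if f: cv2.imwrite('pics/'+f,p[:,:,::-1])
    return p,d,c,R,e
def ray(u,v,c,R): return R@np.array([(u-c['cx'])/c['fx'],-(v-c['cy'])/c['fy'],-1.])
def onz(u,v,z,c,R,e):
    r=ray(u,v,c,R); return e+r*(z-e[2])/r[2]
E
python3 - <<'E'
from h import *
a=snap('scene','s.png'); b=snap('top','t.png')
print(a[2],b[2]); print(imaging.calibration('wrist')); print(sensors.sense())
cv2.imwrite('pics/st.png',cv2.resize(np.vstack([a[0],b[0]])[:,:,::-1],(400,600)))
E
```

```text
{'fx': 473.0724654965261, 'fy': 473.0724654965261, 'cx': 319.1989139040906, 'cy': 236.9669775074888, 'eye': array([ 0.28314214, -0.41799184,  0.6235115 ]), 'orientation': array([[ 0.85927662,  0.31853957, -0.40022024],
       [-0.51150509,  0.5389218 , -0.66927262],
       [ 0.0024976 ,  0.779805  ,  0.62601751]])} {'fx': 524.2607235223924, 'fy': 524.2607235223924, 'cx': 328.3595917928574, 'cy': 237.39479760208897, 'eye': array([0.44100055, 0.13992384, 0.90394745]), 'orientation': array([[-0.01695573,  0.97532667, -0.22011451],
       [-0.99983245, -0.01805814, -0.00299707],
       [-0.00689798,  0.22002681,  0.97546944]])}
{'fx': 409.64084112261736, 'fy': 409.64084112261736, 'cx': 320.1827076384537, 'cy': 240.84563169667285, 'tool_from_camera': array([[-3.23748663e-04,  9.50077814e-01,  3.12012887e-01,
         7.99107734e-02],
       [ 9.99999871e-01,  1.85210320e-04,  4.73648402e-04,
        -2.87845393e-04],
       [ 3.92214832e-04,  3.12013000e-01, -9.50077752e-01,
        -1.18137813e-01],
       [ 0.00000000e+00,  0.00000000e+00,  0.00000000e+00,
         1.00000000e+00]])}
{'clock': 0.1, 'q': array([-1.34052644e+00,  3.07525355e-01,  1.50750360e+00, -4.69844011e-06,
        1.32841755e+00, -7.34783926e-02]), 'qvel': array([-0.00055812, -0.00108468, -0.00175251, -0.00149403,  0.00061734,
       -0.00034418]), 'joint_torque': array([ 4.89545218e-04, -4.58529210e+01, -2.52606851e+01, -1.21533435e-04,
        5.60277316e-03, -1.04852242e-05]), 'tool_pos': array([ 0.17184007, -0.54813241,  0.25547233]), 'orientation': array([[ 9.54221777e-01,  2.99099679e-01, -4.27565420e-04],
       [ 2.99099956e-01, -9.54220081e-01,  1.80388238e-03],
       [ 1.31549132e-04, -1.84918865e-03, -9.99998282e-01]]), 'ft_force': array([ 0.17851838, -0.24390109,  0.7040341 ]), 'moment': array([ 0.00400599,  0.05179758, -0.04886579]), 'grasp_force': 0.0, 'width': 0.9993646730740767}
```

View pics/t.png

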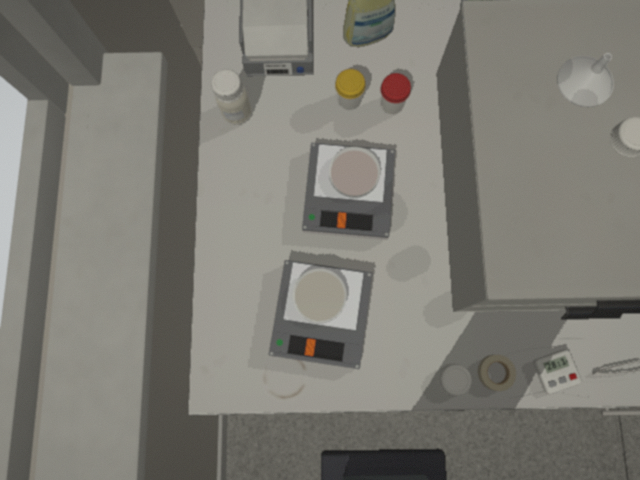

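View pics/s.png

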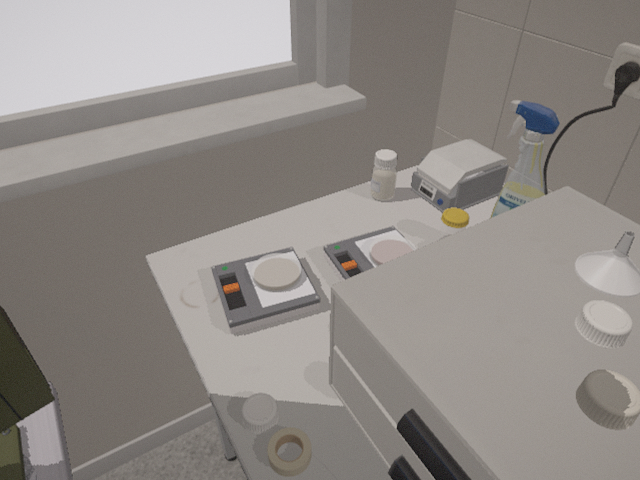

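The top view shows the far box with the pinker dish at about (354,172), its orange switch at (342,221) and its green dot at (311,217). The near box has the beige dish at about (320,294) and its switch at (310,348). The cabinet is to the right.

```bash
python3 - <<'E'
from h import *
a=snap('top'); p,d,c,R,e=a
for n,(u,v) in dict(far=(354,172),near=(320,294)).items():
    x=p[v-8:v+8,u-8:u+8].reshape(-1,3).mean(0); print(n,x,x/x.sum(),onz(u,v,.04,c,R,e), 'depthz',(e+ray(u,v,c,R)*d[v,u])[2])
hsv=cv2.cvtColor(p,cv2.COLOR_RGB2HSV)
for nm,lo,hi in [('or',(3,170,100),(20,255,255)),('gr',(50,100,50),(85,255,255)),('dark',(0,0,0),(180,255,45))]:
    m=cv2.inRange(hsv,lo,hi); n,l,st,ce=cv2.connectedComponentsWithStats(m)
    for i in range(1,n):
        if 6<st[i,4]<1500 and 250<ce[i][0]<420 and 180<ce[i][1]<380:
            r=cv2.minAreaRect(np.argwhere(l==i)[:,::-1].astype(np.float32)); print(nm,st[i],ce[i],onz(*ce[i],.032,c,R,e),[onz(*q,.032,c,R,e)[:2].round(4) for q in cv2.boxPoints(r)] )
E
```

```text
far [150.5546875  139.68359375 131.60546875] [0.35689681 0.33112638 0.31197681] [0.75159771 0.09605512 0.04      ] depthz 0.04898902698853991
near [154.3203125  150.         137.19140625] [0.3495271  0.33974183 0.31073106] [0.54050935 0.15798736 0.04      ] depthz 0.047836419808252706
or [337 213   9  15 117] [341.25641026 219.8974359 ] [0.66815024 0.11993143 0.032     ] [array([0.6806, 0.127 ]), array([0.6803, 0.1132]), array([0.6555, 0.1138]), array([0.6557, 0.1275])]
or [305 339  11  17 145] [309.73793103 346.8137931 ] [0.45564933 0.17602624 0.032     ] [array([0.444 , 0.1856]), array([0.4699, 0.1814]), array([0.4674, 0.1669]), array([0.4416, 0.1713])]
gr [309 214   5   6  21] [311.23809524 216.61904762] [0.67494453 0.17143974 0.032     ] [array([0.6752, 0.1762]), array([0.6805, 0.1709]), array([0.6751, 0.1658]), array([0.6698, 0.171 ])]
gr [277 340   6   5  25] [279.2  342.08] [0.46406658 0.22581831 0.032     ] [array([0.4611, 0.2294]), array([0.4675, 0.2294]), array([0.4673, 0.2213]), array([0.4609, 0.2212])]
dark [321 212  16  15 190] [328.28947368 219.12105263] [0.66994592 0.14217745 0.032     ] [array([0.6596, 0.156 ]), array([0.684 , 0.1535]), array([0.6812, 0.1286]), array([0.6568, 0.1313])]
dark [347 214  25  16 325] [358.88923077 221.64307692] [0.66448964 0.0897536  0.032     ] [array([0.6547, 0.1117]), array([0.679 , 0.1087]), array([0.674 , 0.0676]), array([0.6497, 0.0708])]
dark [289 337  17  18 217] [296.88479263 345.16129032] [0.45864431 0.19695689 0.032     ] [array([0.4482, 0.2109]), array([0.474 , 0.2064]), array([0.4698, 0.1834]), array([0.444, 0.188])]
dark [315 340  28  20 413] [328.5811138  349.84987893] [0.45029207 0.14542162 0.032     ] [array([0.4408, 0.1683]), array([0.4668, 0.1642]), array([0.4601, 0.1214]), array([0.4341, 0.1258])]
```

The far box is the pink one: its green/red ratio is 0.93, against 0.97 for the near dish. Its switch top is at about (0.668, 0.120), the slot points along (0.103, 0.995), and the slot sizes agree with those given. I'll skirt the cabinet corner at small radius with the fingers shut.

Call:
send_rows --targets '[0.032,0.074,0.018,0,1,0.064,0.148,0.036,0,1,0.096,0.222,0.054,0,1,0.128,0.296,0.072,0,1,0.16,0.37,0.09,0,1]'

```text
clock: 0.57
tool_pos: [0.2521, -0.3618, 0.3012]
orientation: [[0.954, 0.298, -0.0], [0.298, -0.954, 0.001], [0.0, -0.001, -1.0]]
ft_force: [1.1, 0.4, -0.4]
width: 0.302
grasp_force: 0.0
```

Call:
send_rows --targets '[0.035,0.061,0.01,0,1,0.07,0.122,0.02,0,1,0.105,0.183,0.03,0,1,0.14,0.244,0.04,0,1,0.175,0.305,0.04,0,1]'

```text
clock: 0.98
tool_pos: [0.3402, -0.2098, 0.3223]
orientation: [[0.954, 0.299, 0.002], [0.299, -0.954, -0.001], [0.001, 0.002, -1.0]]
ft_force: [0.9, -0.1, -0.4]
width: 0.001
grasp_force: 0.0
```

Call:
send_rows --targets '[0.02,0.07,0,0,1,0.04,0.14,0,0,1,0.06,0.21,0,0,1,0.08,0.28,0,0,1,0.1,0.35,0,0,1]'

```text
clock: 1.4
tool_pos: [0.3893, -0.0344, 0.3213]
orientation: [[0.954, 0.299, 0.0], [0.299, -0.954, -0.0], [0.0, 0.0, -1.0]]
ft_force: [0.7, -0.3, -0.2]
width: -0.0
grasp_force: 0.0
```

Call:
send_rows --targets '[0.03,0.05,0,-0.03,1,0.08,0.1,0,-0.06,1,0.13,0.15,0,-0.09,1,0.18,0.2,0,-0.12,1,0.23,0.23,0,-0.13,1]'

```text
clock: 1.82
tool_pos: [0.505, 0.0816, 0.3211]
orientation: [[0.994, -0.107, -0.0], [-0.107, -0.994, 0.001], [-0.001, -0.001, -1.0]]
ft_force: [0.2, -0.0, 0.2]
width: -0.0
grasp_force: 0.0
```

Call:
send_rows --targets '[0.06,0.002,-0.04,0,1,0.12,0.004,-0.09,0,1,0.18,0.006,-0.14,0,1,0.24,0.008,-0.19,0,1,0.3,0.01,-0.24,0,1]'

```text
clock: 2.23
tool_pos: [0.6555, 0.0841, 0.1996]
orientation: [[0.995, -0.104, -0.001], [-0.104, -0.995, -0.0], [-0.001, 0.0, -1.0]]
ft_force: [-0.1, 0.1, -0.1]
width: 0.001
grasp_force: 0.0
```

Call:
send_rows --targets '[0.018,0,-0.04,0,1,0.018,0,-0.06,0,1,0.018,0,-0.06,0,1]'

```text
clock: 2.48
tool_pos: [0.6611, 0.0836, 0.1673]
orientation: [[0.994, -0.105, -0.008], [-0.105, -0.995, -0.0], [-0.008, 0.001, -1.0]]
ft_force: [-0.7, -0.8, -0.0]
width: -0.002
grasp_force: 0.0
```

```bash
python3 - <<'E'
from h import *
p,d,c,R,e=snap('wrist','w.png'); s=sensors.sense(); print(s['tool_pos'],s['orientation'][:,0],e)
hsv=cv2.cvtColor(p,cv2.COLOR_RGB2HSV)
for nm,lo,hi in [('or',(3,170,80),(20,255,255)),('gr',(50,100,50),(85,255,255)),('dark',(0,0,0),(180,255,45))]:
    m=cv2.inRange(hsv,lo,hi); n,l,st,ce=cv2.connectedComponentsWithStats(m)
    for i in range(1,n):
        if 60<st[i,4]:
            r=cv2.minAreaRect(np.argwhere(l==i)[:,::-1].astype(np.float32)); print(nm,st[i],onz(*ce[i],.032,c,R,e),[onz(*q,.032,c,R,e)[:2].round(4) for q in cv2.boxPoints(r)] )
E
```

```text
[0.66144826 0.0837341  0.16947558] [ 0.99451664 -0.10444751 -0.00523086] [0.7414106  0.07549154 0.28475684]
or [253 207  21  21 158] [0.6777664 0.1173033 0.032    ] [array([0.6829, 0.1243]), array([0.6862, 0.1138]), array([0.672, 0.11 ]), array([0.6686, 0.1207])]
gr [174 221  16  15 184] [0.67467099 0.1722299  0.032     ] [array([0.676 , 0.1787]), array([0.6816, 0.1713]), array([0.6736, 0.1658]), array([0.6679, 0.1733])]
dark [ 208  206   43   40 1272] [0.67303028 0.14096414 0.032     ] [array([0.6614, 0.1574]), array([0.6871, 0.1524]), array([0.6844, 0.126 ]), array([0.6585, 0.1301])]
dark [ 275  207   69   39 2220] [0.66742964 0.08887623 0.032     ] [array([0.682 , 0.1103]), array([0.6775, 0.0675]), array([0.6521, 0.0697]), array([0.6568, 0.1139])]
dark [   20   303   601   177 44937] [0.50541584 0.09762559 0.032     ] [array([0.4797, 0.3472]), array([0.6334, 0.2937]), array([ 0.5901, -0.1158]), array([ 0.4283, -0.1362])]
dark [230 322  39   6 161] [0.60014735 0.14007775 0.032     ] [array([0.6007, 0.1536]), array([0.604 , 0.1529]), array([0.5997, 0.1268]), array([0.5963, 0.1275])]
```

View pics/w.png

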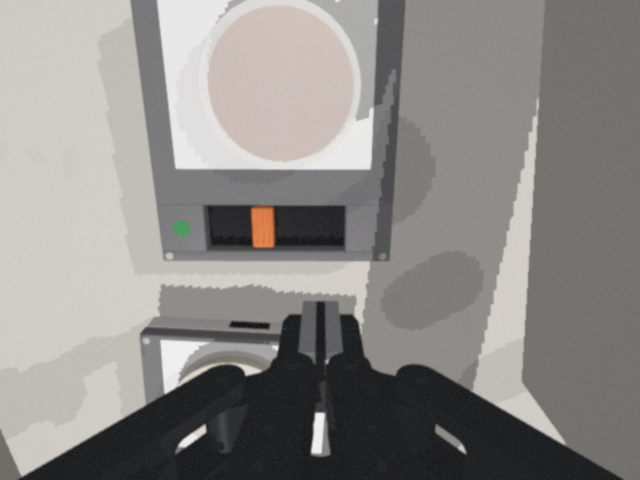

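The wrist view shows the pink dish box with its switch at (263,227), the slot over columns 207–345, and the well at columns 275–345. The shut fingertips are at (321,302). The two views put the well's middle at about (0.666, 0.090). I'll lower to just above the deck.

Call:
send_rows --targets '[0.01,0.012,-0.06,0,1,0.01,0.012,-0.12,0,1,0.01,0.012,-0.18,0,1,0.01,0.012,-0.18,0,1,0.01,0.012,-0.18,0,1]'

```text
clock: 2.95
tool_pos: [0.6669, 0.0898, 0.0819]
orientation: [[0.995, -0.104, -0.002], [-0.104, -0.995, -0.0], [-0.002, 0.0, -1.0]]
ft_force: [0.0, -0.0, 0.2]
width: 0.004
grasp_force: 0.0
```

```bash
python3 - <<'E'
from h import *
p,d,c,R,e=snap('wrist','w2.png'); s=sensors.sense(); print(s['tool_pos'],s['orientation'][:,0],s['ft_force'])
hsv=cv2.cvtColor(p,cv2.COLOR_RGB2HSV)
for nm,lo,hi in [('or',(3,150,80),(20,255,255)),('dark',(0,0,0),(180,255,45))]:
    m=cv2.inRange(hsv,lo,hi); n,l,st,ce=cv2.connectedComponentsWithStats(m)
    for i in range(1,n):
        if 150<st[i,4]<20000:
            r=cv2.minAreaRect(np.argwhere(l==i)[:,::-1].astype(np.float32)); print(nm,st[i],[onz(*q,.032,c,R,e)[:2].round(4) for q in cv2.boxPoints(r)] )
E
```

```text
[0.6686662  0.08992422 0.08344453] [ 0.99454474 -0.10429791  0.00164582] [ 0.23710473 -0.03602694  0.81078101]
or [ 237  264   35   56 1810] [array([0.6844, 0.1254]), array([0.6835, 0.1108]), array([0.656 , 0.1137]), array([0.657 , 0.1291])]
dark [178 273  60  41 722] [array([0.6635, 0.156 ]), array([0.683 , 0.1517]), array([0.6802, 0.1257]), array([0.6606, 0.1291])]
```

View pics/w2.png

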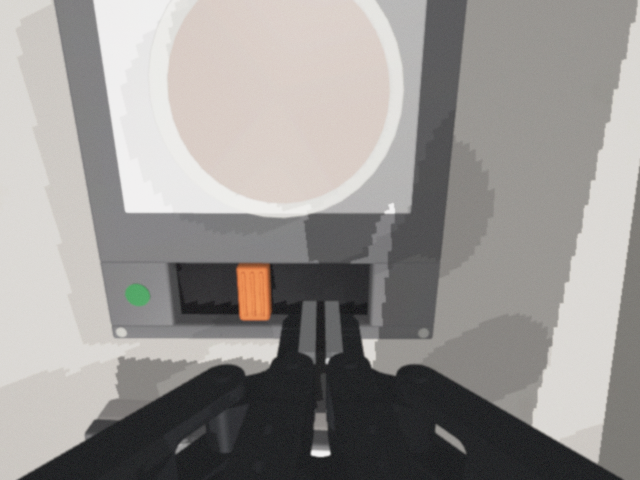

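The switch is at (254,292) and the fingertips at (320,302) sit centred over the open well (columns 272–370). I'll lower into the well.

Call:
send_rows --targets '[-0.001,0,-0.02,0,1,-0.001,0,-0.04,0,1,-0.001,0,-0.05,0,1,-0.001,0,-0.06,0,1,-0.001,0,-0.062,0,1]'

```text
clock: 3.42
tool_pos: [0.6674, 0.0898, 0.0494]
orientation: [[0.995, -0.105, -0.001], [-0.105, -0.995, -0.0], [-0.001, 0.0, -1.0]]
ft_force: [-0.4, 0.6, -0.6]
width: -0.003
grasp_force: 0.0
```

Call:
send_rows --targets '[0.001,0.012,0,0,1,0.002,0.024,0,0,1,0.004,0.036,0,0,1,0.005,0.048,0,0,1,0.006,0.056,0,0,1]'

```text
clock: 3.83
tool_pos: [0.6712, 0.1185, 0.0505]
orientation: [[0.995, -0.104, 0.0], [-0.104, -0.995, -0.001], [0.0, 0.0, -1.0]]
ft_force: [-0.6, -2.6, -0.0]
width: -0.001
grasp_force: 1.1
```

Call:
send_rows --targets '[0,0.004,0,0,1,0.001,0.008,0,0,1,0.001,0.012,0,0,1]'

```text
clock: 4.08
tool_pos: [0.6718, 0.1239, 0.0505]
orientation: [[0.995, -0.104, 0.001], [-0.104, -0.995, -0.0], [0.001, 0.0, -1.0]]
ft_force: [0.5, -2.0, 0.8]
width: -0.001
grasp_force: 1.0
```

Pushing against about 2 N as expected; continue in small steps until the stop.

Call:
send_rows --targets '[0,0.003,0,0,1,0.001,0.006,0,0,1,0.001,0.008,0,0,1]'

```text
clock: 4.33
tool_pos: [0.6722, 0.1278, 0.0505]
orientation: [[0.995, -0.105, 0.0], [-0.105, -0.995, 0.0], [0.0, -0.0, -1.0]]
ft_force: [0.6, -2.6, 1.5]
width: 0.004
grasp_force: 1.0
```

Call:
send_rows --targets '[0,0.003,0,0,1,0,0.004,0,0,1]'

```text
clock: 4.5
tool_pos: [0.6724, 0.1299, 0.0505]
orientation: [[0.995, -0.104, 0.001], [-0.104, -0.995, 0.0], [0.001, -0.0, -1.0]]
ft_force: [0.9, -1.9, 0.4]
width: -0.003
grasp_force: 1.0
```

Call:
send_rows --targets '[0,0.002,0,0,1,0,0.004,0,0,1,0,0.006,0,0,1]'

```text
clock: 4.75
tool_pos: [0.6722, 0.1328, 0.0504]
orientation: [[0.995, -0.105, 0.0], [-0.105, -0.995, 0.0], [0.0, -0.0, -1.0]]
ft_force: [1.1, -2.8, 0.2]
width: 0.001
grasp_force: 1.0
```

```bash
cat > o.py <<'E'
from h import *
for k in ('wrist','top'):
    p,d,c,R,e=snap(k)
    hsv=cv2.cvtColor(p,cv2.COLOR_RGB2HSV); m=cv2.inRange(hsv,(3,150,80),(20,255,255)); n,l,st,ce=cv2.connectedComponentsWithStats(m)
    print(k,[(st[i],onz(*ce[i],.032,c,R,e).round(4)) for i in range(1,n) if st[i,4]>50 and not(k=='top' and not 280<ce[i][0]<370)])
E
python3 o.py
```

```text
wrist [(array([ 265,  297,   39,   64, 1244], dtype=int32), array([0.6778, 0.1482, 0.032 ]))]
top [(array([321, 218,   9,   9,  63], dtype=int32), array([0.6639, 0.1485, 0.032 ]))]
```

It has moved about 29 mm. I'll push the last bit until the force rises.

Call:
send_rows --targets '[0,0.002,0,0,1,0,0.004,0,0,1,0,0.004,0,0,1]'

```text
clock: 5.1
tool_pos: [0.672, 0.135, 0.0503]
orientation: [[0.995, -0.104, 0.0], [-0.104, -0.995, 0.0], [0.0, -0.0, -1.0]]
ft_force: [-0.1, -2.9, 0.9]
width: 0.002
grasp_force: 0.7
```

Call:
send_rows --targets '[0,0.003,0,0,1,0,0.006,0,0,1]'

```text
clock: 5.27
tool_pos: [0.672, 0.1365, 0.0502]
orientation: [[0.995, -0.104, -0.0], [-0.104, -0.995, -0.003], [0.0, 0.003, -1.0]]
ft_force: [1.7, -9.5, 1.4]
width: 0.001
grasp_force: 4.7
```

The force rose to 9.5 N, so it's at the stop. I'll back off, then lift clear.

Call:
send_rows --targets '[-0.001,-0.012,0,0,1,-0.002,-0.024,0,0,1,-0.002,-0.024,0.06,0,1,-0.002,-0.024,0.14,0,1,-0.002,-0.024,0.2,0,1]'

```text
clock: 5.68
tool_pos: [0.6704, 0.1259, 0.1515]
orientation: [[0.994, -0.105, -0.001], [-0.105, -0.994, 0.001], [-0.002, -0.001, -1.0]]
ft_force: [2.1, 0.6, 0.1]
width: -0.002
grasp_force: 0.0
```

Call:
send_rows --targets '[0,0,0.04,0,1,-0.05,0,0.08,0,1,-0.1,0,0.1,0,1,-0.1,0,0.1,0,1,-0.1,0,0.1,0,1]'

```text
clock: 6.1
tool_pos: [0.6197, 0.1261, 0.2014]
orientation: [[0.995, -0.104, 0.001], [-0.104, -0.995, 0.001], [0.001, -0.001, -1.0]]
ft_force: [0.3, 0.2, -0.6]
width: -0.002
grasp_force: 0.0
```

```bash
python3 o.py; python3 -c "
from h import *
snap('wrist','w3.png')"
```

```text
wrist [(array([269, 131,  22,  41, 822], dtype=int32), array([0.673 , 0.1494, 0.032 ]))]
top []
```

View pics/w3.png

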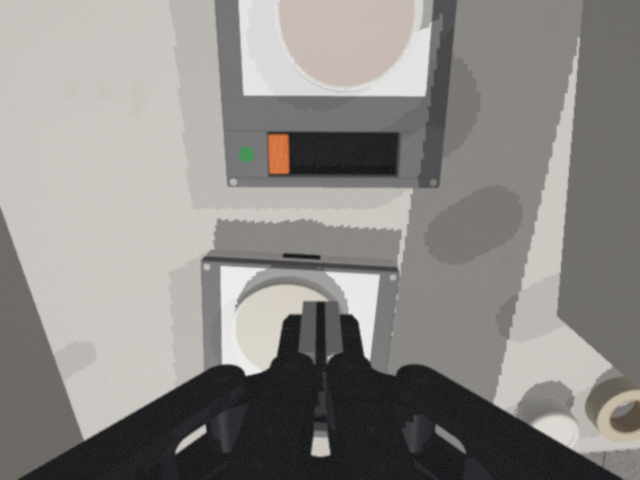

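The switch at (279,154) is at the slot's green-dot end, the dish is in place, and the arm is clear.

```bash
python3 -c "
from bench import close_job
print(close_job())"
```

```text
the job is handed in; nothing more can be done
None
```

I slid the pink-dish light box's switch to its stop at the green-dot end, about 30 mm, without touching the other box or the pink dish, and handed the job in with the arm clear; no verdict came back.

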